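# Short spin on the bench centrifuge

### The job

Give the tubes in the bench centrifuge a short spin: push its raised lid down until it clicks and stays shut by itself, then press the red rocker switch to on (the far half, marked with a line), and last press the blue key fully down and keep it down; finish while the fingers are still holding the key. Keep to this order, so that the power never goes on with the lid open, and do not press the green key. Pick nothing up: do not lift or shove the centrifuge, and leave the tube rack and the two little bottles where they stand.

Things in the scene. Friction and masses are not known exactly. Their poses are not given: they have to be found in the camera images.
- centrifuge: pale grey bench centrifuge, 260 mm deep (x), 200 wide (y), 110 high, 4.5 kg, loose. Origin: centre of its underside; x from its front (towards the robot) to its back, y left, z up. Dark panel on its front top edge rises to the back at 0.21 rad, 94 mm high at x = -130, 110 at x = -55; on it from left: red rocker, display, green key, blue key. The round grey front button frees the lid: not needed
- lid_hinge (a point): middle of the lid's hinge line, which runs along the centrifuge's y: at x = 120 mm, y = 0, z = 116 mm in the centrifuge's frame
- lid_front (a point): point on the lid's outer (upper) face, mid-width, 17 mm behind its front edge, 155 mm from the hinge line along the lid and 13 mm above it square to the lid; 129 mm above the table when shut. Lid: flat blue-grey plate 172 mm from hinge to front edge, 190 wide, 18 thick. Fingertips pushing here, on the face turned up and away from the robot, swing it forward and down
- lid (a joint): opening angle of the lid, rad: 0 = shut flat, starts at 0.7 to 1.05. Stays where it is left above about 0.6; below that a spring lifts it again unless caught. From about 0.10 to 0.05 it must be pushed past a sprung catch (about 6 N at lid_front); then it clicks in and stays within 0.01 of shut
- rocker_on (a point): point on the far (on) half of the red rocker's face, 10 mm beyond its pivot: the place to press. The rocker is 30 mm long up the slope of the panel, 21 mm wide; the far half, marked with a white line, stands about 14 mm above the panel when off; the near half carries a white ring
- rocker (a joint): angle of the rocker, rad: 0 = off (far half up, as at the start), 0.36 = on (far half down). It snaps over past 0.18 and stays; about 5 N on the far half, which goes down about 4 mm
- blue_key_top (a point): centre of the top of the blue short-spin key, a round key 21 mm across that stands 8 mm above the panel, at the right end of the panel; 46 mm to the right of the green key. It is pressed square to the panel
- blue_key (a joint): travel of the blue key, m: 0 = up, 0.004 = fully down (about 4 N; springs back when let go)
- green_key_top (a point): centre of the top of the green key, same shape, not to be pressed
- green_key (a joint): travel of the green key, m: 0 = up, 0.004 = fully down
- rack: blue tube rack with capped tubes, 50 x 112 x 111 mm, loose, to the left of the centrifuge; origin at the centre of its underside; to be left alone
- dropper: red dropper bottle with a white tip, 33 mm across, 73 mm high, loose, beside a front corner of the centrifuge; origin at the centre of its underside; to be left alone
- vial: small amber vial with a white cap, 26 mm across, 48 mm high, loose, beside a front corner of the centrifuge; origin at the centre of its underside; to be left alone

How it is judged:
By the outcome, as a careful person would: the job done as asked, in the order asked, and still so for the second after the job is handed in, while the arm keeps its last pose, push and grip.
It also fails if it takes over 42 s, if anything falls off the work surface, if the arm or the gripper's body presses on something with over 40 N, if the wrist force passes 120 N, or if a joint passes its speed limit or range.

### The arm

A 6-joint arm with a two-finger parallel gripper is mounted at the origin on a cart in front of the work surface, level with it; the furniture and walls round the work are solid. World frame = base frame: x ahead of the robot, y to its left, z up, the work surface at z = 0. Lengths are in m, angles in rad, forces in N, time in s.
With the tool pointing down it reaches from about 0.3 to 0.875 m from the base axis. Payload 6.4 kg.
Tool frame: the origin (TCP) lies midway between the tips of the shut fingers; the grasp point (between the pads) lies 19 mm behind it; z points along the fingers, y is the direction in which the jaws open and shut (so a half turn about z gives the same grasp; the last joint's range is limited). The gripper opens to 85 mm and grips with 20 to 120 N. Pads are 22 mm wide; open, the fingers measure 114 mm over their backs; the gripper's body (76 mm by 85 mm) begins 54 mm behind the grasp point. The pads swing forward as they close: fully open they stand 13 mm farther back than shut.
Start: joints at [1.115, 0.181, 1.607, -0, 1.354, -0.206], TCP at [0.142, 0.557, 0.204] pointing down, gripper open.
Joint ranges: [-2.99, 2.99], [-0.89, 2.07], [0.3, 2.58], [-1.14, 4.28], [0, 2.63], [-3.12, 3.12]. Speed limits (rad/s): [2.57, 2.57, 3.01, 3.14, 3.14, 3.14].

### API

Orientations are given as [roll, pitch, yaw] about the fixed x, y, z axes, in that order (R = Rz(yaw) Ry(pitch) Rx(roll)).
In Python, from cell import get_state, capture, sign_off gives the robot as it stands.
- The arm moves only by the tool servo_tool, never from a script. Its argument "targets" is a list of rows, each an object of numbers: "ax", "ay", "az": the turn, a rotation vector about the tool's x, y, z in degrees; "tx", "ty", "tz": the shift along the tool's x, y, z in cm; "fingers": the finger opening in cm, from 0 to 8.54. A call has 1 to 10 rows; each row shifts and turns the commanded pose from where the row before left it, along the tool's axes as they then stand; what a row does not reach is not made up. A row lasts 1/8 s, in which the tool goes at most 62.5 mm and 10.7 degrees, less where a joint would pass 70% of its speed; a pose out of reach is approached as far as the arm can. A call is refused whole if a number of a shift passes 6.25 or a number of a turn 10.7, either way. A call with a gripper value outside its range is refused whole. The fingers move at their own pace and stop on an object; the grip force is fixed at half the most. Time passes only in rows, so rows that do not move let the fingers close. It gives the time, the measured TCP pose, the force and the opening at its end, in the units of the state.
- get_state(): the state, without advancing time (a new reading comes with each control period).
- capture(name): name is "side" or "top"; returns a dict with "img" (420x560x3 uint8, red, green, blue), "z_map" (420x560 float32, m along the optical axis (not along the pixel's ray), 0 where there is no reading), "vfov" (degrees; the focal length in pixels is half the picture's height over the tangent of half this angle, whatever the lens; pixels are square), "cx", "cy" (the principal point, pixels), "D" ([k1, k2, p1, p2, k3] as OpenCV has them; the pictures are not rectified), "R" (3x3) and "t" (3): a world point X has camera coordinates R X + t. Camera axes: x right, y down, z forward; pixel columns grow to the right and rows downward; lengths in m; the calibration is good to about 2 mm. A picture is of the moment at which its call begins.
- sign_off(): hands the job in, once; it reports no verdict.
The state is a dict: "time": time; "qpos": joint angles; "joint_velocities": joint speeds; "tau": joint torques, N m; "tool_pos": TCP position; "eef_rot": TCP orientation; "ft_force": force on the tool from outside, world axes, zero at the start; "wrist_torque": the same for the moment, N m; "gripper_width": finger opening in m.
Only numpy, scipy, OpenCV 4.12 (cv2) and the standard library are available. Lean on these libraries where they do the work, as an engineer would, in place of code of your own. Each camera call takes 0.05 s, during which the arm holds its last target.

## Working session

There is one attempt and no reset: what is moved stays moved. The work goes in short steps, Python scripts to look and compute and a tool call to move; the robot and the scene stay as the last step left them, time stands still between calls to the robot, and variables do not carry over. Pictures are saved under pics/ and viewed, and the job is handed in when it is done.

Besides the shell and the picture viewer there is one more tool, called as a command line: name --argument value ..., lists and objects as JSON in quotes. servo_tool: Moves the arm, as the interface text tells. Its arguments: {"type":"object","properties":{"targets":{"type":"array"}},"required":["targets"]}

```bash
ls; mkdir -p pics
python3 - <<'E'
from cell import get_state, capture
import cv2, numpy as np
print(get_state())
for n in ("side","top"):
    c=capture(n); cv2.imwrite(f"pics/{n}0.png",c["img"][:,:,::-1]); np.savez(f"{n}0.npz",**c)
    print(n,c["vfov"],c["cx"],c["cy"],c["D"],c["R"],c["t"],-c["R"].T@c["t"])
E
```

```text
pics
{'time': 0.0, 'qpos': array([ 1.11474085e+00,  1.81542757e-01,  1.60801418e+00, -3.55499250e-05,
        1.35378603e+00, -2.06300801e-01]), 'joint_velocities': array([ 2.07382608e-04,  1.90845411e-04, -2.23207167e-04, -3.97067826e-04,
       -4.47032128e-04, -4.75441813e-05]), 'tau': array([-1.05847426e-03, -4.44861817e+01, -3.51343453e+01, -3.58713123e-04,
        9.04912275e-03, -4.18276375e-05]), 'tool_pos': array([0.14184591, 0.55661018, 0.20338024]), 'eef_rot': array([-3.13987235e+00, -3.24567013e-04,  2.89184539e+00]), 'ft_force': array([ 1.09240516,  0.23712548, -0.29650899]), 'wrist_torque': array([ 0.02200797, -0.02010169,  0.02769001]), 'gripper_width': 0.08506629372227421}
side 42.21895098009948 293.70228956870994 201.4390778777313 [-0.0237332  0.         0.         0.         0.       ] [[-0.57642109 -0.81702375  0.01452309]
 [-0.72046554  0.49975131 -0.48080978]
 [ 0.38557507 -0.28761228 -0.87670465]] [0.39887351 0.39009975 1.05764774] [0.10316992 0.43512875 1.10901559]
top 46.959171247862244 279.93907293259235 207.95484235565596 [-0.14066261  0.          0.          0.          0.        ] [[ 2.59296935e-03 -9.99683061e-01 -2.50410535e-02]
 [-9.92262560e-01  5.36261895e-04 -1.24156052e-01]
 [ 1.24130131e-01  2.51692327e-02 -9.91946682e-01]] [0.11164885 0.53353059 1.132021  ] [0.38859501 0.08283525 1.19194133]
```

View pics/side0.png

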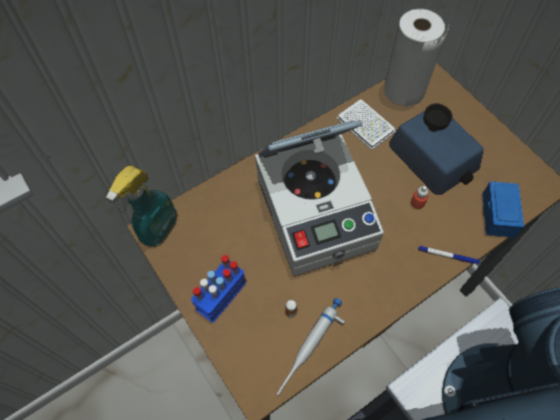

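View pics/top0.png

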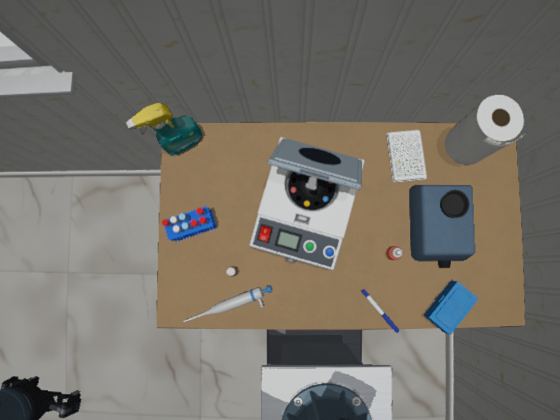

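The side view shows the centrifuge with its rocker near (301,239), green key (348,225) and blue key (369,218). In the top view these are at (265,233), (309,246) and (329,252), with the raised lid at about (316,165). Next I'll measure these points.

```bash
cat > h.py <<'E'
import numpy as np, cv2
def load(n): return dict(np.load(n+".npz"))
def K(c):
    f=210/np.tan(np.radians(float(c["vfov"]))/2); return np.array([[f,0,float(c["cx"])],[0,f,float(c["cy"])],[0,0,1]])
def ray(c,uv):
    p=cv2.undistortPoints(np.array(uv,float).reshape(-1,1,2),K(c),c["D"]).reshape(-1,2)
    d=np.c_[p,np.ones(len(p))]@c["R"]; o=-c["R"].T@c["t"]; return o,d   # scale by z depth
def depth(c,uv):
    o,d=ray(c,uv); uv=np.array(uv).reshape(-1,2); z=c["z_map"][np.round(uv[:,1]).astype(int),np.round(uv[:,0]).astype(int)]
    return o+d*z[:,None]
def proj(c,X):
    rv,_=cv2.Rodrigues(c["R"]); return cv2.projectPoints(np.array(X,float).reshape(-1,1,3),rv,c["t"],K(c),c["D"])[0].reshape(-1,2)
def tri(ca,ua,cb,ub):
    o1,d1=ray(ca,ua);o2,d2=ray(cb,ub);d1=d1[0]/np.linalg.norm(d1[0]);d2=d2[0]/np.linalg.norm(d2[0])
    s=np.linalg.lstsq(np.c_[d1,-d2],o2-o1,rcond=None)[0]
    a=o1+s[0]*d1;b=o2+s[1]*d2; return (a+b)/2,np.linalg.norm(a-b)
E
python3 - <<'E'
from h import *
cs={n:load(n+"0") for n in("side","top")}
cen={}
for n,c in cs.items():
    hsv=cv2.cvtColor(c["img"],cv2.COLOR_RGB2HSV)
    H,S,V=cv2.split(hsv)
    roi=np.zeros(H.shape,bool)
    if n=="side": roi[200:260,285:385]=1
    else: roi[220:262,252:342]=1
    for name,m in dict(red=((H<8)|(H>172))&(S>120)&(V>90),green=(H>45)&(H<85)&(S>80),blue=(H>105)&(H<130)&(S>110)&(V>80)).items():
        m=(m&roi).astype(np.uint8)
        k,l,st,ce=cv2.connectedComponentsWithStats(m)
        i=1+np.argmax(st[1:,4]); cen[n,name]=ce[i]
        ys,xs=np.where(l==i); P=depth(c,np.c_[xs,ys]); print(n,name,st[i],ce[i],np.median(P,0), P[:,2].min(),P[:,2].max())
for k in("red","green","blue"): print(k,tri(cs["side"],cen["side",k],cs["top"],cen["top",k]))
# lid depth points
for n,roi in (("side",(255,115,370,165)),("top",(265,130,370,195))):
    c=cs[n]; x0,y0,x1,y1=roi
    cv2.imwrite(f"pics/{n}_lid.png",cv2.resize(c["img"][y0-10:y1+90,x0-20:x1+30,::-1],None,fx=4,fy=4,interpolation=cv2.INTER_CUBIC)[:600,:800])
E
```

```text
side red [294 230  15  18 176] [300.84659091 238.65909091] [0.46411987 0.14504189 0.1091882 ] 0.09899048424863555 0.11903595190888583
side green [344 220   9   9  60] [348.4        224.06666667] [0.43590911 0.04451186 0.10722887] 0.10078888510817441 0.11205213396390568
side blue [365 214   9   8  59] [368.93220339 217.52542373] [4.23652108e-01 3.04369625e-04 1.06829356e-01] 0.10043135607277542 0.11120046479295664
top red [258 226  13  16 146] [264.2739726  233.26027397] [0.46719149 0.14486894 0.11169591] 0.09702321020043492 1.1919413277325117
top green [306 243   8   8  51] [309.35294118 246.33333333] [0.43825797 0.04503478 0.10986891] 0.10394536169837476 0.11502949634623816
top blue [326 248   8   8  49] [329.08163265 251.75510204] [0.42494104 0.00045276 0.10962142] 0.10482542632066405 0.11548608592294096
red (array([0.46614086, 0.14478704, 0.10715611]), np.float64(0.002146180511024633))
green (array([0.43744348, 0.04385866, 0.10458706]), np.float64(0.0009205383434656875))
blue (array([ 0.425124  , -0.0004535 ,  0.10464168]), np.float64(0.0012948921818819496))
```

Triangulating the keys puts blue and green 46.0 mm apart, as specified, and their height of about 0.105 agrees with the panel. The machine's yaw comes out at about -0.273. Next is the lid.

View pics/side_lid.png

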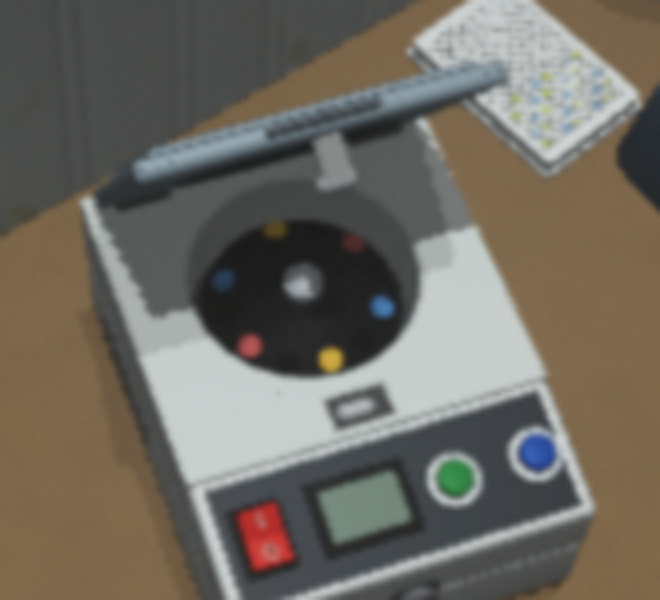

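View pics/top_lid.png

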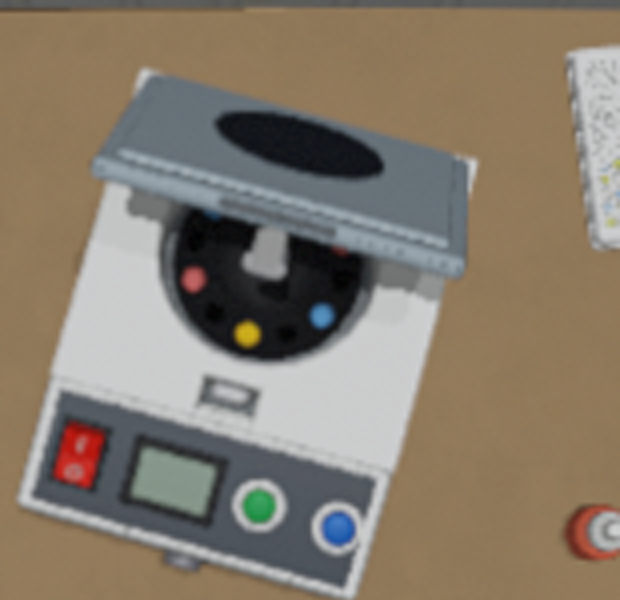

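Run:
```python
from h import *
yaw=-0.273; R=np.array([[np.cos(yaw),-np.sin(yaw),0],[np.sin(yaw),np.cos(yaw),0],[0,0,1]])
c=load("top0"); yy,xx=np.mgrid[110:300,240:380]; uv=np.c_[xx.ravel(),yy.ravel()]
P=depth(c,uv); L=P@R   # centrifuge-aligned coordinates
np.savez("L.npz",L=L,uv=uv)
k=np.array([[.4661,.1448,.107],[.4374,.0439,.1046],[.4251,-.0005,.1046]])@R; print(k)
# lid points: height>0.14
m=(L[:,2]>0.145)&(L[:,2]<0.35); Q=L[m]
print(m.sum(),Q.min(0),Q.max(0))
# profile in mid strip
ymid=np.median(Q[:,1]); 
s=m&(abs(L[:,1]-ymid)<0.03)
for z0 in np.arange(.14,.32,.01):
    t=s&(abs(L[:,2]-z0)<.005)
    if t.sum(): print(round(z0,3),t.sum(),L[t,0].mean().round(4),L[t,0].std().round(4))
# body top: z 0.105..0.115
b=(L[:,2]>.104)&(L[:,2]<.116)
print("body",np.percentile(L[b],[1,2,50,98,99],axis=0))
b=(L[:,2]>.085)
print("front edge x by y:",[ (round(y,2),L[b&(abs(L[:,1]-y)<.01),0].min().round(4)) for y in np.arange(.1,.28,.02) if (b&(abs(L[:,1]-y)<.01)).any()])
for x in (.42,.44,.46,.5):
    t=b&(abs(L[:,0]-x)<.01)
    if t.any(): print(x,"y range",L[t,1].min(),L[t,1].max())
```

```text
[[0.40979742 0.26510813 0.107     ]
 [0.4093651  0.16020669 0.1046    ]
 [0.40949181 0.11413464 0.1046    ]]
2640 [0.51393569 0.09771408 0.14513552] [0.6212164  0.28870466 0.27159221]
0.15 35 0.6183 0.0017
0.16 44 0.6126 0.0021
0.17 43 0.6066 0.002
0.18 42 0.6007 0.0017
0.19 50 0.5947 0.0019
0.2 45 0.5886 0.0018
0.21 50 0.5828 0.0018
0.22 57 0.5764 0.0019
0.23 54 0.5703 0.0019
0.24 70 0.5565 0.0173
0.25 127 0.5377 0.0178
0.26 198 0.5448 0.0072
0.27 107 0.5398 0.0026
body [[0.40086465 0.09531362 0.10429284]
 [0.40375417 0.0969958  0.10450785]
 [0.46762723 0.19579519 0.10950657]
 [0.55986556 0.29135587 0.11425033]
 [0.56272192 0.2928601  0.11491314]]
front edge x by y: [(np.float64(0.1), np.float64(0.3736)), (np.float64(0.12), np.float64(0.3738)), (np.float64(0.14), np.float64(0.3742)), (np.float64(0.16), np.float64(0.3738)), (np.float64(0.18), np.float64(0.3519)), (np.float64(0.2), np.float64(0.3743)), (np.float64(0.22), np.float64(0.3745)), (np.float64(0.24), np.float64(0.3747)), (np.float64(0.26), np.float64(0.3748))]
0.42 y range 0.0948387394372804 0.2946590924512942
0.44 y range 0.09444058167888114 0.2951263803056459
0.46 y range 0.09447463247729875 0.29469323867070735
0.5 y range 0.09414217910456338 0.29471691482869067
```

Results, in machine-aligned coordinates x', y' (yaw -0.273):
- **Front edge and origin:** x' is 0.374 at the front edge, so the origin is at (0.504, 0.195).
- **Width:** 200 mm, as specified.
- **Lid:** the face line fits θ≈1.03 with the hinge at (0.624, 0.116), and the predicted edge height of 0.270 matches the measured 0.2716.

The tool axes are nearly aligned already: tx = -x', ty = +y', tz = down. I'll lift and cross over behind the lid.

servo_tool --targets '[{"az": 1.34, "tz": -4, "fingers": 0}, {"tz": -4, "fingers": 0}, {"tz": -4, "fingers": 0}, {"tz": -4, "fingers": 0}, {"tx": -4, "ty": -2.5, "fingers": 0}, {"tx": -4, "ty": -2.5, "fingers": 0}]'

```text
invalid input
```

servo_tool --targets '[{"ax": 0.0, "ay": 0.0, "az": 1.34, "tx": 0.0, "ty": 0.0, "tz": -4.0, "fingers": 0.0}, {"ax": 0.0, "ay": 0.0, "az": 0.0, "tx": 0.0, "ty": 0.0, "tz": -4.0, "fingers": 0.0}, {"ax": 0.0, "ay": 0.0, "az": 0.0, "tx": 0.0, "ty": 0.0, "tz": -4.0, "fingers": 0.0}, {"ax": 0.0, "ay": 0.0, "az": 0.0, "tx": 0.0, "ty": 0.0, "tz": -4.0, "fingers": 0.0}]'

```text
time: 0.6
tool_pos: [0.142, 0.5568, 0.3651]
eef_rot: [-3.141, -0.0, 2.868]
ft_force: [0.0, -0.0, -0.3]
gripper_width: 0.012
```

```bash
cat > st.py <<'E'
from cell import get_state
import numpy as np
s=get_state(); c,w=np.cos(.273),np.sin(.273); x,y,z=s["tool_pos"]
f=s["ft_force"]
print("t",round(s["time"],2),"L",np.round([c*x-w*y,w*x+c*y,z],4),"rpy",np.round(s["eef_rot"],4),"F_L",np.round([c*f[0]-w*f[1],w*f[0]+c*f[1],f[2]],1),"w",round(s["gripper_width"],4),"q",np.round(s["qpos"],2))
E
python3 st.py
```

```text
t 0.6 L [-0.0134  0.5745  0.3651] rpy [-3.1407e+00 -2.0000e-04  2.8684e+00] F_L [ 0.  -0.  -0.3] w 0.012 q [ 1.11  0.1   1.38 -0.    1.66 -0.18]
```

servo_tool --targets '[{"ax": 0, "ay": 0, "az": 0, "tx": -5, "ty": -3.1, "tz": 0, "fingers": 0}, {"ax": 0, "ay": 0, "az": 0, "tx": -5, "ty": -3.1, "tz": 0, "fingers": 0}, {"ax": 0, "ay": 0, "az": 0, "tx": -5, "ty": -3.1, "tz": 0, "fingers": 0}, {"ax": 0, "ay": 0, "az": 0, "tx": -5, "ty": -3.1, "tz": 0, "fingers": 0}, {"ax": 0, "ay": 0, "az": 0, "tx": -5, "ty": -3.1, "tz": 0, "fingers": 0}, {"ax": 0, "ay": 0, "az": 0, "tx": -5, "ty": -3.1, "tz": 0, "fingers": 0}, {"ax": 0, "ay": 0, "az": 0, "tx": -5, "ty": -3.1, "tz": 0, "fingers": 0}, {"ax": 0, "ay": 0, "az": 0, "tx": -5, "ty": -3.1, "tz": 0, "fingers": 0}, {"ax": 0, "ay": 0, "az": 0, "tx": -5, "ty": -3.1, "tz": 0, "fingers": 0}, {"ax": 0, "ay": 0, "az": 0, "tx": -5, "ty": -3.1, "tz": 0, "fingers": 0}]'

```text
time: 1.85
tool_pos: [0.5408, 0.1221, 0.3639]
eef_rot: [3.142, -0.001, 2.868]
ft_force: [1.0, 1.2, 0.0]
gripper_width: -0.0001
```

```bash
python3 st.py
```

```text
t 1.85 L [0.4879 0.2634 0.3639] rpy [ 3.1415e+00 -6.0000e-04  2.8682e+00] F_L [0.7 1.4 0. ] w -0.0001 q [ 0.01  0.05  1.43  0.    1.66 -1.29]
```

servo_tool --targets '[{"ax": 0, "ay": 0, "az": 0, "tx": -4, "ty": -2.3, "tz": 0, "fingers": 0}, {"ax": 0, "ay": 0, "az": 0, "tx": -4, "ty": -2.3, "tz": 0, "fingers": 0}, {"ax": 0, "ay": 0, "az": 0, "tx": -3.5, "ty": -2.3, "tz": 0, "fingers": 0}, {"ax": 0, "ay": 0, "az": 0, "tx": 0, "ty": 0, "tz": 0, "fingers": 0}, {"ax": 0, "ay": 0, "az": 0, "tx": 0, "ty": 0, "tz": 5, "fingers": 0}, {"ax": 0, "ay": 0, "az": 0, "tx": 0, "ty": 0, "tz": 5, "fingers": 0}, {"ax": 0, "ay": 0, "az": 0, "tx": 0, "ty": 0, "tz": 0, "fingers": 0}]'

```text
time: 2.72
tool_pos: [0.6286, 0.0275, 0.2594]
eef_rot: [-3.141, -0.01, 2.869]
ft_force: [0.3, 0.3, -1.0]
gripper_width: 0.0001
```

```bash
python3 st.py
python3 - <<'E'
from cell import capture
import cv2
for n in("side","top"):
    c=capture(n);cv2.imwrite(f"pics/{n}1.png",cv2.resize(c["img"][90:290,200:400,::-1],None,fx=3,fy=3))
E
```

```text
t 2.73 L [0.5979 0.196  0.2594] rpy [-3.1405 -0.0101  2.8691] F_L [ 0.2  0.4 -1. ] w 0.0001 q [-0.14  0.27  1.39  0.    1.49 -1.44]
```

View pics/side1.png

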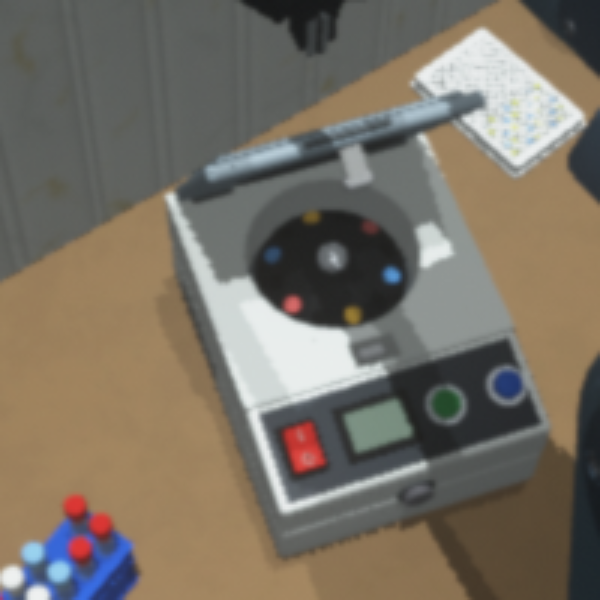

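The fingertips hang behind the lid, at about (316,45) in the crop, and touch nothing. I'll swing the lid forward along its arc.

servo_tool --targets '[{"ax": 0, "ay": 0, "az": 0, "tx": 1.8, "ty": 0, "tz": 0.4, "fingers": 0}, {"ax": 0, "ay": 0, "az": 0, "tx": 1.4, "ty": 0, "tz": 0, "fingers": 0}, {"ax": 0, "ay": 0, "az": 0, "tx": 1.5, "ty": 0, "tz": 1.0, "fingers": 0}, {"ax": 0, "ay": 0, "az": 0, "tx": 1.5, "ty": 0, "tz": 1.0, "fingers": 0}, {"ax": 0, "ay": 0, "az": 0, "tx": 1.1, "ty": 0, "tz": 1.1, "fingers": 0}, {"ax": 0, "ay": 0, "az": 0, "tx": 1.1, "ty": 0, "tz": 1.1, "fingers": 0}, {"ax": 0, "ay": 0, "az": 0, "tx": 0, "ty": 0, "tz": 0, "fingers": 0}]'

```text
time: 3.7
tool_pos: [0.5499, 0.0503, 0.2229]
eef_rot: [3.141, 0.001, 2.87]
ft_force: [-7.7, 2.8, 12.5]
gripper_width: -0.0002
```

```bash
python3 st.py
python3 - <<'E'
from cell import capture
import cv2
for n in("side","top"):
    c=capture(n);cv2.imwrite(f"pics/{n}2.png",cv2.resize(c["img"][90:290,200:400,::-1],None,fx=3,fy=3))
E
```

```text
t 3.7 L [0.5159 0.1967 0.2229] rpy [3.1407e+00 8.0000e-04 2.8698e+00] F_L [-8.2  0.6 12.5] w -0.0002 q [-0.12  0.11  1.65  0.    1.38 -1.42]
```

View pics/side2.png

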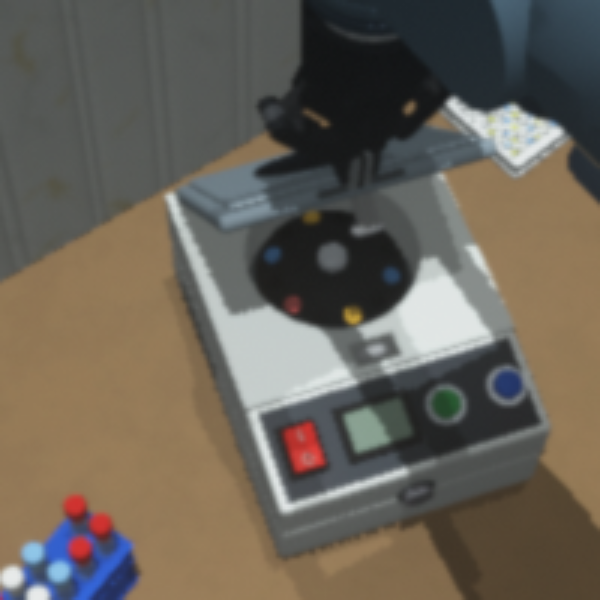

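```bash
cat > lid.py <<'E'
from h import *
from cell import capture
import sys
yaw=-0.273; R=np.array([[np.cos(yaw),-np.sin(yaw),0],[np.sin(yaw),np.cos(yaw),0],[0,0,1]])
tag=sys.argv[1]
for n in("side","top"):
    c=capture(n); np.savez(f"{n}{tag}.npz",**c)
    cv2.imwrite(f"pics/{n}_{tag}.png",cv2.resize(c["img"][120:270,230:380,::-1],None,fx=4,fy=4,interpolation=cv2.INTER_CUBIC))
    yy,xx=np.mgrid[110:300,240:380]; L=depth(c,np.c_[xx.ravel(),yy.ravel()])@R
    # side strips of the lid clear of the gripper
    for lo,hi in((.105,.13),(.26,.285)):
        m=(L[:,1]>lo)&(L[:,1]<hi)&(L[:,0]>.46)&(L[:,0]<.61)&(L[:,2]>.12)&(L[:,2]<.28)
        if m.sum()>20:
            Q=L[m]; a=np.arctan2(Q[:,2]-.116,.624-Q[:,0])
            r=np.hypot(Q[:,2]-.116,.624-Q[:,0]); th=a-np.arcsin(np.clip(.013/r,-1,1))
            t=r>.06; print(n,(lo,hi),t.sum(),"theta",np.percentile(th[t],[10,50,90]).round(3),"rmax",r.max().round(3))
    b=(L[:,2]>.085)&(L[:,1]>.1)&(L[:,1]<.13)&(L[:,2]<.1)
    if n=="top" and b.any(): print("front edge x'",L[b,0].min().round(4))
E
python3 lid.py 2b
```

```text
side (0.105, 0.13) 169 theta [0.756 0.807 0.826] rmax 0.175
side (0.26, 0.285) 225 theta [0.759 0.804 0.83 ] rmax 0.175
```

View pics/side_2b.png

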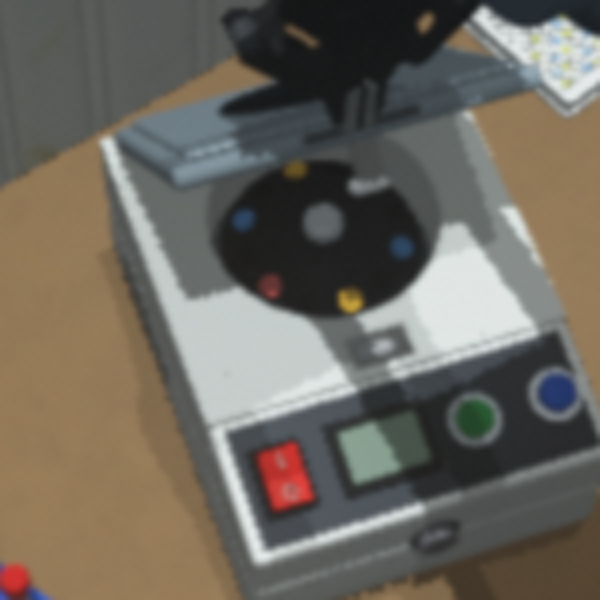

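View pics/top_2b.png

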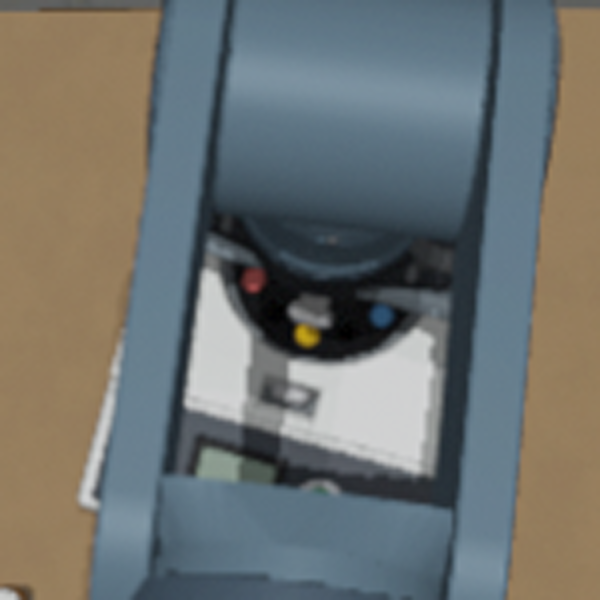

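```bash
python3 st.py
python3 - <<'E'
from h import *
c=load("side2b"); yaw=-.273
R=np.array([[np.cos(yaw),-np.sin(yaw),0],[np.sin(yaw),np.cos(yaw),0],[0,0,1]])
from cell import get_state
p=get_state()["tool_pos"]; uv=proj(c,p)[0]; print("tcp px",uv,(uv-[230,120])*4)
# profile on lid and fingers by columns: L coords down the mid column
for u in (300,312,318,320,322,326,335,345):
    print(u,[ (v,)+tuple((depth(c,[[u,v]])@R)[0].round(3)) for v in range(138,162,2)])
E
```

```text
t 3.9 L [0.517  0.1967 0.2228] rpy [3.1404e+00 1.8000e-03 2.8694e+00] F_L [-10.7   0.6  14.5] w 0.0001 q [-0.12  0.11  1.64  0.    1.38 -1.42]
tcp px [316.10080095 155.82119821] [344.40320381 143.28479284]
300 [(138, np.float64(0.505), np.float64(0.237), np.float64(0.317)), (140, np.float64(0.506), np.float64(0.236), np.float64(0.309)), (142, np.float64(0.593), np.float64(0.201), np.float64(0.169)), (144, np.float64(0.578), np.float64(0.207), np.float64(0.185)), (146, np.float64(0.56), np.float64(0.214), np.float64(0.206)), (148, np.float64(0.547), np.float64(0.219), np.float64(0.219)), (150, np.float64(0.53), np.float64(0.226), np.float64(0.238)), (152, np.float64(0.525), np.float64(0.228), np.float64(0.241)), (154, np.float64(0.517), np.float64(0.231), np.float64(0.246)), (156, np.float64(0.513), np.float64(0.232), np.float64(0.246)), (158, np.float64(0.511), np.float64(0.233), np.float64(0.242)), (160, np.float64(0.61), np.float64(0.192), np.float64(0.07))]
312 [(138, np.float64(0.51), np.float64(0.211), np.float64(0.298)), (140, np.float64(0.509), np.float64(0.212), np.float64(0.
[... 4545 characters left out ...]
 (140, np.float64(0.522), np.float64(0.136), np.float64(0.241)), (142, np.float64(0.515), np.float64(0.139), np.float64(0.246)), (144, np.float64(0.511), np.float64(0.14), np.float64(0.244)), (146, np.float64(0.508), np.float64(0.142), np.float64(0.243)), (148, np.float64(0.585), np.float64(0.096), np.float64(0.107)), (150, np.float64(0.579), np.float64(0.099), np.float64(0.109)), (152, np.float64(0.575), np.float64(0.1), np.float64(0.108)), (154, np.float64(0.568), np.float64(0.103), np.float64(0.111)), (156, np.float64(0.566), np.float64(0.104), np.float64(0.106)), (158, np.float64(0.56), np.float64(0.106), np.float64(0.108)), (160, np.float64(0.555), np.float64(0.108), np.float64(0.109))]
```

Run:
```python
from h import *
c=load("side0"); yaw=-.273
R=np.array([[np.cos(yaw),-np.sin(yaw),0],[np.sin(yaw),np.cos(yaw),0],[0,0,1]])
for L in ([.598,.196,.2594],[.587,.196,.2594],[.598,.196,.28],[.587,.196,.28]):
    uv=proj(c,R@L)[0]; print(L,uv,(uv-[200,90])*3)
# current scene: lid edge & finger
c=load("side2b"); I=c["img"][130:175,290:350,::-1]; cv2.imwrite("pics/z2b.png",cv2.resize(I,None,fx=12,fy=12,interpolation=cv2.INTER_NEAREST))
for L in ([.517,.196,.2228],[.506,.182,.2228],[.506,.211,.2228],[.514,.196,.249],[.5013,.196,.2365]):
    uv=proj(c,R@L)[0]; print(L,(uv-[290,130])*12)
```

```text
[0.598, 0.196, 0.2594] [302.77528833 112.68694139] [308.32586499  68.06082416]
[0.587, 0.196, 0.2594] [304.70716423 116.94357518] [314.12149269  80.83072553]
[0.598, 0.196, 0.28] [303.08629353 106.02078597] [309.25888059  48.0623579 ]
[0.587, 0.196, 0.28] [305.05301073 110.31840024] [315.15903218  60.95520072]
[0.517, 0.196, 0.2228] [317.40211312 308.79736812]
[0.506, 0.182, 0.2228] [422.12929147 338.93910565]
[0.506, 0.211, 0.2228] [254.59733354 388.01493149]
[0.514, 0.196, 0.249] [332.51504476 232.27206144]
[0.5013, 0.196, 0.2365] [356.58471832 338.99477781]
```

View pics/z2b.png

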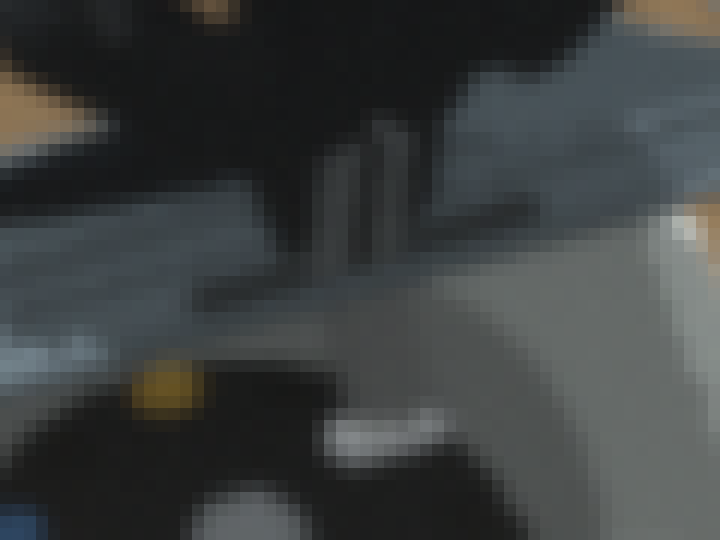

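The readings disagree. The lid is at θ≈0.80, with its front top edge at (0.514, 0.249). The fingers seem to sit on that edge, so the visible tip ends about 20–25 mm above the reported TCP. I'll back off and measure the real tip.

servo_tool --targets '[{"ax": 0, "ay": 0, "az": 0, "tx": 0, "ty": 0, "tz": -3, "fingers": 0}, {"ax": 0, "ay": 0, "az": 0, "tx": -2, "ty": 0, "tz": -3, "fingers": 0}, {"ax": 0, "ay": 0, "az": 0, "tx": -3, "ty": 0, "tz": 0, "fingers": 0}, {"ax": 0, "ay": 0, "az": 0, "tx": 0, "ty": 0, "tz": 0, "fingers": 0}, {"ax": 0, "ay": 0, "az": 0, "tx": 0, "ty": 0, "tz": 0, "fingers": 0}]'

```text
time: 4.53
tool_pos: [0.599, 0.0357, 0.2791]
eef_rot: [3.141, 0.0, 2.869]
ft_force: [-0.5, 0.3, 0.2]
gripper_width: -0.0002
```

```bash
python3 st.py; python3 lid.py 3
python3 - <<'E'
from h import *
from cell import get_state
c=load("side3"); yaw=-.273
R=np.array([[np.cos(yaw),-np.sin(yaw),0],[np.sin(yaw),np.cos(yaw),0],[0,0,1]])
p=get_state()["tool_pos"]; uv=proj(c,p)[0]; print("tcp px",uv)
yy,xx=np.mgrid[60:200,240:380]; L=depth(c,np.c_[xx.ravel(),yy.ravel()])@R
pl=R.T@p
m=(abs(L[:,0]-pl[0])<.03)&(abs(L[:,1]-pl[1])<.025)&(L[:,2]>pl[2]-.02)&(L[:,2]<pl[2]+.06)
Q=L[m]; 
for z in np.arange(-.02,.06,.005):
    t=(Q[:,2]-pl[2]>z)&(Q[:,2]-pl[2]<=z+.005)
    if t.any(): print(z.round(3),t.sum(),(Q[t].min(0)-pl).round(3),(Q[t].max(0)-pl).round(3))
u,v=np.round(uv).astype(int)
cv2.imwrite("pics/z3.png",cv2.resize(c["img"][v-35:v+25,u-40:u+40,::-1],None,fx=10,fy=10,interpolation=cv2.INTER_NEAREST)); print(u,v)
E
```

```text
t 4.53 L [0.5672 0.1959 0.2791] rpy [3.1414e+00 5.0000e-04 2.8685e+00] F_L [-0.6  0.1  0.2] w -0.0002 q [-0.14  0.18  1.45  0.    1.5  -1.44]
side (0.105, 0.13) 181 theta [0.757 0.806 0.825] rmax 0.175
side (0.26, 0.285) 233 theta [0.76  0.804 0.829] rmax 0.174
top (0.105, 0.13) 282 theta [0.799 0.827 0.839] rmax 0.176
tcp px [308.70154395 118.71453661]
0.025 6 [-0.011 -0.008  0.027] [-0.004  0.006  0.03 ]
0.03 17 [-0.011 -0.01   0.031] [-0.006  0.011  0.035]
0.035 31 [-0.012 -0.015  0.035] [0.009 0.013 0.039]
0.04 32 [-0.012 -0.014  0.04 ] [0.009 0.013 0.045]
0.045 24 [-0.011 -0.014  0.046] [0.004 0.013 0.05 ]
0.05 31 [-0.012 -0.014  0.05 ] [0.003 0.013 0.055]
0.055 20 [-0.013 -0.011  0.055] [-0.004  0.013  0.06 ]
309 119
```

View pics/z3.png

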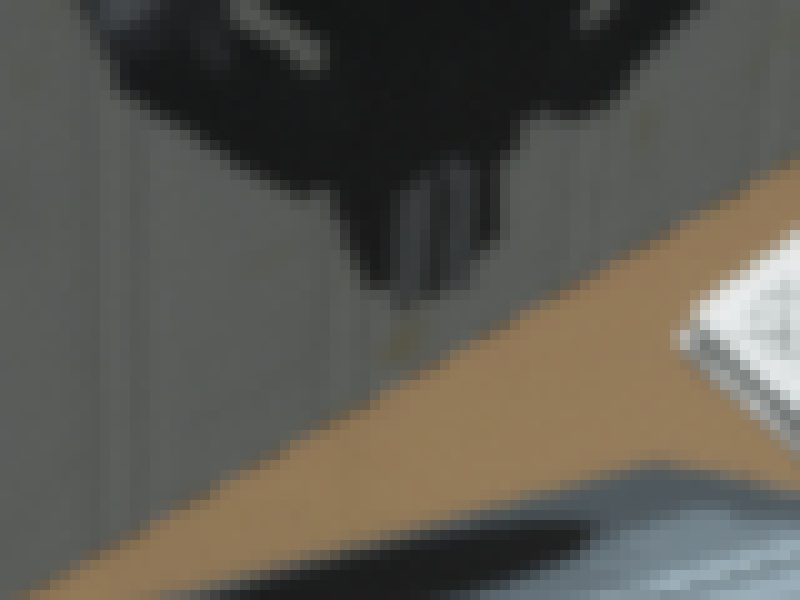

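The fingers really end 26 mm behind the reported TCP. Two checks agree: the depth profile, and contact at 0.249 with the TCP reading 0.223. I'll plan with tip = TCP + 26 mm. The lid is at θ≈0.81; I'll go again on its upper face.

servo_tool --targets '[{"ax": 0, "ay": 0, "az": 0, "tx": 0, "ty": 0, "tz": 4, "fingers": 0}, {"ax": 0, "ay": 0, "az": 0, "tx": 0.4, "ty": 0, "tz": 2.5, "fingers": 0}, {"ax": 0, "ay": 0, "az": 0, "tx": 1.6, "ty": 0, "tz": 0, "fingers": 0}, {"ax": 0, "ay": 0, "az": 0, "tx": 1.1, "ty": 0, "tz": 0.4, "fingers": 0}, {"ax": 0, "ay": 0, "az": 0, "tx": 1.1, "ty": 0, "tz": 1.1, "fingers": 0}, {"ax": 0, "ay": 0, "az": 0, "tx": 1.1, "ty": 0, "tz": 1.1, "fingers": 0}, {"ax": 0, "ay": 0, "az": 0, "tx": 0, "ty": 0, "tz": 0, "fingers": 0}]'

```text
time: 5.5
tool_pos: [0.547, 0.0502, 0.1865]
eef_rot: [-3.141, -0.002, 2.869]
ft_force: [-0.2, 0.8, -0.1]
gripper_width: -0.0001
```

```bash
python3 st.py; python3 lid.py 4
```

```text
t 5.5 L [0.5132 0.1958 0.1865] rpy [-3.1413e+00 -1.6000e-03  2.8688e+00] F_L [-0.4  0.7 -0.1] w -0.0001 q [-0.12  0.14  1.69 -0.    1.31 -1.42]
side (0.105, 0.13) 279 theta [0.53  0.57  0.585] rmax 0.175
side (0.26, 0.285) 386 theta [0.524 0.565 0.588] rmax 0.175
top (0.105, 0.13) 28 theta [0.536 0.573 0.609] rmax 0.173
```

View pics/side_4.png

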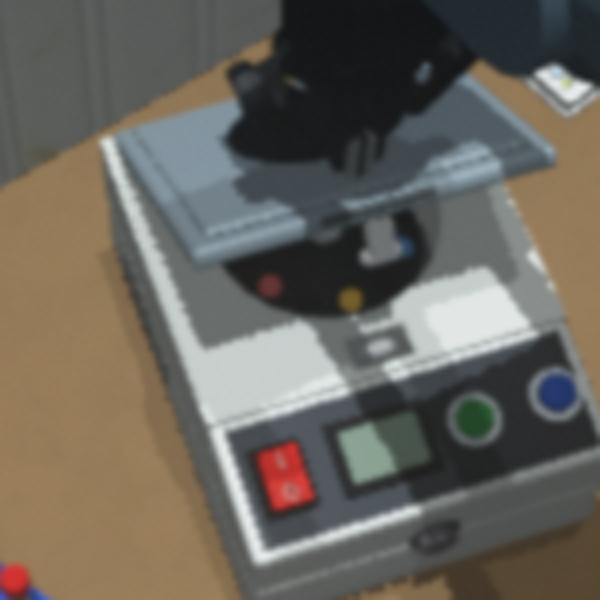

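The lid is now at 0.57 with the tips at (360,165) on its upper face. I'll continue to the catch.

servo_tool --targets '[{"ax": 0, "ay": 0, "az": 0, "tx": 0.8, "ty": 0, "tz": 1.2, "fingers": 0}, {"ax": 0, "ay": 0, "az": 0, "tx": 0.8, "ty": 0, "tz": 1.2, "fingers": 0}, {"ax": 0, "ay": 0, "az": 0, "tx": 0.6, "ty": 0, "tz": 1.4, "fingers": 0}, {"ax": 0, "ay": 0, "az": 0, "tx": 0.6, "ty": 0, "tz": 1.4, "fingers": 0}, {"ax": 0, "ay": 0, "az": 0, "tx": 0.4, "ty": 0, "tz": 1.4, "fingers": 0}, {"ax": 0, "ay": 0, "az": 0, "tx": 0, "ty": 0, "tz": 0.8, "fingers": 0}, {"ax": 0, "ay": 0, "az": 0, "tx": 0, "ty": 0, "tz": 0.9, "fingers": 0}, {"ax": 0, "ay": 0, "az": 0, "tx": 0, "ty": 0, "tz": 0, "fingers": 0}]'

```text
time: 6.6
tool_pos: [0.5168, 0.0584, 0.1032]
eef_rot: [-3.141, -0.002, 2.868]
ft_force: [-0.2, -0.6, 0.6]
gripper_width: -0.0003
```

```bash
python3 st.py
```

```text
t 6.6 L [0.4819 0.1956 0.1032] rpy [-3.1412e+00 -1.9000e-03  2.8684e+00] F_L [-0.  -0.6  0.6] w -0.0003 q [-0.12  0.18  1.83 -0.    1.13 -1.41]
```

servo_tool --targets '[{"ax": 0, "ay": 0, "az": 0, "tx": 0, "ty": 0, "tz": 0.4, "fingers": 0}, {"ax": 0, "ay": 0, "az": 0, "tx": 0, "ty": 0, "tz": 0.3, "fingers": 0}, {"ax": 0, "ay": 0, "az": 0, "tx": 0, "ty": 0, "tz": 0, "fingers": 0}]'

```text
time: 6.98
tool_pos: [0.5173, 0.0584, 0.0975]
eef_rot: [-3.141, -0.001, 2.868]
ft_force: [-2.8, 0.0, 5.8]
gripper_width: 0.0
```

```bash
python3 st.py
```

```text
t 6.97 L [0.4824 0.1957 0.0975] rpy [-3.1415e+00 -5.0000e-04  2.8685e+00] F_L [-2.7 -0.7  5.8] w 0.0 q [-0.12  0.19  1.83 -0.    1.12 -1.41]
```

servo_tool --targets '[{"ax": 0, "ay": 0, "az": 0, "tx": 0, "ty": 0, "tz": 0.4, "fingers": 0}, {"ax": 0, "ay": 0, "az": 0, "tx": 0, "ty": 0, "tz": 0.3, "fingers": 0}, {"ax": 0, "ay": 0, "az": 0, "tx": 0, "ty": 0, "tz": 0, "fingers": 0}]'

```text
time: 7.35
tool_pos: [0.5172, 0.0585, 0.0912]
eef_rot: [-3.141, -0.001, 2.869]
ft_force: [-7.2, 0.4, 11.1]
gripper_width: 0.0
```

```bash
python3 st.py
```

```text
t 7.35 L [0.4823 0.1958 0.0912] rpy [-3.1414e+00 -7.0000e-04  2.8686e+00] F_L [-7.1 -1.6 11.1] w 0.0 q [-0.12  0.2   1.84 -0.    1.11 -1.41]
```

```bash
python3 lid.py 5; python3 st.py
python3 - <<'E'
from h import *
c=load("side5");R=np.array([[np.cos(-.273),-np.sin(-.273),0],[np.sin(-.273),np.cos(-.273),0],[0,0,1]])
yy,xx=np.mgrid[110:300,240:390]; L=depth(c,np.c_[xx.ravel(),yy.ravel()])@R
for lo,hi in((.105,.13),(.14,.16),(.23,.25),(.26,.285)):
  for x in(.46,.48,.5,.53,.56,.59):
    m=(L[:,1]>lo)&(L[:,1]<hi)&(abs(L[:,0]-x)<.006)&(L[:,2]<.2); print(lo,x,m.sum(),np.median(L[m,2]).round(4) if m.any() else None,end="; ")
  print()
E
```

```text
side (0.26, 0.285) 95 theta [-0.12  -0.09  -0.066] rmax 0.133
top (0.105, 0.13) 3 theta [-0.125 -0.116 -0.108] rmax 0.083
t 7.45 L [0.4823 0.1958 0.0913] rpy [-3.1414e+00 -6.0000e-04  2.8686e+00] F_L [-7.  -1.1 11.5] w -0.0001 q [-0.12  0.2   1.84 -0.    1.11 -1.41]
0.105 0.46 68 0.1115; 0.105 0.48 58 0.1153; 0.105 0.5 49 0.1169; 0.105 0.53 0 None; 0.105 0.56 0 None; 0.105 0.59 0 None; 
0.14 0.46 58 0.1112; 0.14 0.48 63 0.1169; 0.14 0.5 6 0.1152; 0.14 0.53 0 None; 0.14 0.56 0 None; 0.14 0.59 0 None; 
0.23 0.46 59 0.1111; 0.23 0.48 56 0.1158; 0.23 0.5 51 0.1174; 0.23 0.53 24 0.1198; 0.23 0.56 50 0.1217; 0.23 0.59 43 0.1242; 
0.26 0.46 76 0.1105; 0.26 0.48 62 0.1144; 0.26 0.5 65 0.1156; 0.26 0.53 64 0.1179; 0.26 0.56 60 0.12; 0.26 0.59 61 0.1229; Traceback (most recent call last):
  File "lid.py", line 16, in <module>
    t=r>.06; print(n,(lo,hi),t.sum(),"theta",np.percentile(th[t],[10,50,90]).round(3),"rmax",r.max().round(3))
                                             ~~~~~~~~~~~~~^^^^^^^^^^^^^^^^^^
    return _quantile_unchecked(
        a, q, axis, out, overwrite_input, method, keepdims, weights)
    return _ureduce(a,
                    func=_quantile_ureduce_func,
    ...<5 lines>...
                    overwrite_input=overwrite_input,
                    method=method)
    r = func(a, **kwargs)
    result = _quantile(arr,
                       quantiles=q,
    ...<2 lines>...
                       out=out,
                       weights=wgt)
    slices_having_nans = np.isnan(arr[-1, ...])
                                  ~~~^^^^^^^^^
IndexError: index -1 is out of bounds for axis 0 with size 0
```

View pics/side_5.png

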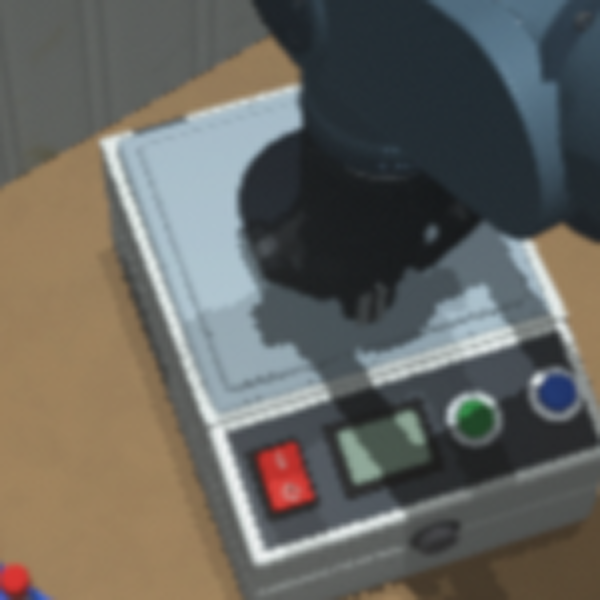

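Depth shows the lid pressed down to about flat or slightly past it, with z≈0.115 at the front. I'll let go and see whether it stays shut.

servo_tool --targets '[{"ax": 0, "ay": 0, "az": 0, "tx": 0, "ty": 0, "tz": -1.5, "fingers": 0}, {"ax": 0, "ay": 0, "az": 0, "tx": 0, "ty": 0, "tz": -2.5, "fingers": 0}, {"ax": 0, "ay": 0, "az": 0, "tx": 3, "ty": 0, "tz": -3, "fingers": 0}, {"ax": 0, "ay": 0, "az": 0, "tx": 4, "ty": 0, "tz": -3, "fingers": 0}, {"ax": 0, "ay": 0, "az": 0, "tx": 4, "ty": 0, "tz": 0, "fingers": 0}]'

```text
time: 8.07
tool_pos: [0.4125, 0.0881, 0.193]
eef_rot: [3.14, 0.005, 2.868]
ft_force: [-0.3, -0.4, 0.3]
gripper_width: 0.0003
```

```bash
python3 st.py
cat > prof.py <<'E'
from h import *
from cell import capture
import sys
R=np.array([[np.cos(-.273),-np.sin(-.273),0],[np.sin(-.273),np.cos(-.273),0],[0,0,1]])
tag=sys.argv[1]
for n in("side","top"):
  c=capture(n); np.savez(f"{n}{tag}.npz",**c)
  cv2.imwrite(f"pics/{n}_{tag}.png",cv2.resize(c["img"][120:270,230:380,::-1],None,fx=4,fy=4,interpolation=cv2.INTER_CUBIC))
  yy,xx=np.mgrid[110:300,240:390]; L=depth(c,np.c_[xx.ravel(),yy.ravel()])@R
  for lo,hi in((.105,.13),(.14,.16),(.18,.21),(.23,.25),(.26,.285)):
    print(n,lo,end=": ")
    for x in(.38,.44,.46,.48,.5,.53,.56,.59,.61):
      m=(L[:,1]>lo)&(L[:,1]<hi)&(abs(L[:,0]-x)<.006)&(L[:,2]<.3); print(x,np.median(L[m,2]).round(4) if m.any() else None,end="; ")
    print()
E
python3 prof.py 6
```

```text
t 8.07 L [0.3735 0.1961 0.193 ] rpy [3.1405 0.0055 2.8681] F_L [-0.2 -0.5  0.3] w 0.0003 q [-0.07 -0.17  1.99 -0.    1.32 -1.37]
side 0.105: 0.38 0.093; 0.44 0.1041; 0.46 None; 0.48 None; 0.5 None; 0.53 None; 0.56 None; 0.59 None; 0.61 None; 
side 0.14: 0.38 0.0927; 0.44 None; 0.46 None; 0.48 None; 0.5 None; 0.53 0.1283; 0.56 0.1283; 0.59 0.1268; 0.61 0.1256; 
side 0.18: 0.38 0.0919; 0.44 0.1061; 0.46 0.107; 0.48 0.1277; 0.5 0.1276; 0.53 0.1281; 0.56 0.1281; 0.59 0.1277; 0.61 0.1257; 
side 0.23: 0.38 0.0915; 0.44 0.1062; 0.46 0.1243; 0.48 0.1277; 0.5 0.1276; 0.53 0.1274; 0.56 0.1272; 0.59 0.1271; 0.61 0.1266; 
side 0.26: 0.38 0.0884; 0.44 0.1068; 0.46 0.1244; 0.48 0.1266; 0.5 0.1267; 0.53 0.1263; 0.56 0.1262; 0.59 0.1257; 0.61 0.1243; 
top 0.105: 0.38 None; 0.44 0.1095; 0.46 0.1277; 0.48 0.1303; 0.5 0.1294; 0.53 0.1292; 0.56 0.1284; 0.59 0.1285; 0.61 0.1276; 
top 0.14: 0.38 None; 0.44 None; 0.46 0.1288; 0.48 0.1299; 0.5 0.1302; 0.53 0.1299; 0.56 0.13; 0.59 0.129; 0.61 0.127; 
top 0.18: 0.38 None; 0.44 None; 0.46 0.1269; 0.48 0.1304; 0.5 0.1303; 0.53 0.1308; 0.56 0.1304; 0.59 0.13; 0.61 0.1288; 
top 0.23: 0.38 None; 0.44 0.1089; 0.46 0.1272; 0.48 0.1307; 0.5 0.1301; 0.53 0.1305; 0.56 0.1294; 0.59 0.1295; 0.61 0.1283; 
top 0.26: 0.38 None; 0.44 0.1094; 0.46 0.1263; 0.48 0.1298; 0.5 0.1297; 0.53 0.1284; 0.56 0.1289; 0.59 0.1283; 0.61 0.1269;
```

View pics/side_6.png

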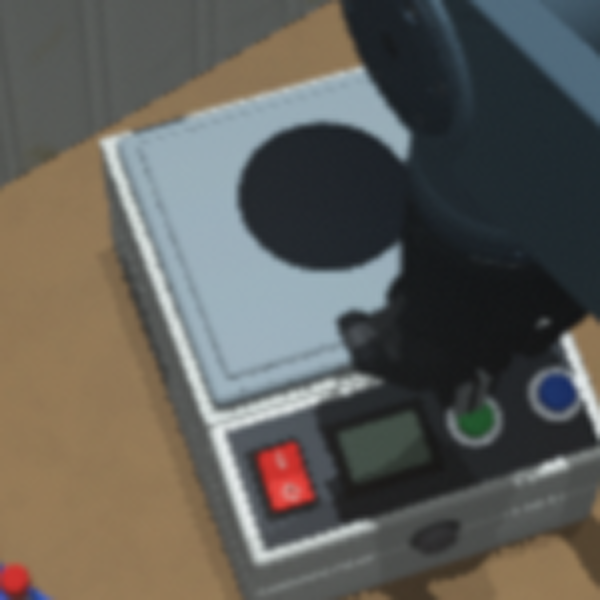

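The lid is flat and staying shut: z≈0.128–0.130 from hinge to front, against 0.129 expected. The rocker is unmoved at about (285,478) in the crop. With a vertical tool, the tip bottom ends up nearly parallel to the "on" face, so I'll press it that way, aiming about 12 mm beyond the pivot at L (0.422, 0.265).

servo_tool --targets '[{"ax": 0, "ay": 0, "az": 0, "tx": -1.6, "ty": 2.3, "tz": 0, "fingers": 0}, {"ax": 0, "ay": 0, "az": 0, "tx": -1.6, "ty": 2.3, "tz": 0, "fingers": 0}, {"ax": 0, "ay": 0, "az": 0, "tx": -1.7, "ty": 2.3, "tz": 2, "fingers": 0}, {"ax": 0, "ay": 0, "az": 0, "tx": 0, "ty": 0, "tz": 3, "fingers": 0}, {"ax": 0, "ay": 0, "az": 0, "tx": 0, "ty": 0, "tz": 2, "fingers": 0}, {"ax": 0, "ay": 0, "az": 0, "tx": 0, "ty": 0, "tz": 0, "fingers": 0}]'

```text
time: 8.93
tool_pos: [0.4765, 0.141, 0.1185]
eef_rot: [-3.14, -0.003, 2.868]
ft_force: [-0.5, 0.3, 0.8]
gripper_width: -0.0001
```

```bash
python3 st.py; python3 prof.py 7 >/dev/null
python3 - <<'E'
from h import *
c=load("side7");I=c["img"][205:265,270:350,::-1]; cv2.imwrite("pics/z7.png",cv2.resize(I,None,fx=10,fy=10,interpolation=cv2.INTER_CUBIC))
E
```

```text
t 8.93 L [0.4208 0.2643 0.1185] rpy [-3.1403 -0.0035  2.8682] F_L [-0.5  0.2  0.8] w -0.0001 q [ 0.05  0.11  1.88 -0.    1.16 -1.25]
```

View pics/z7.png

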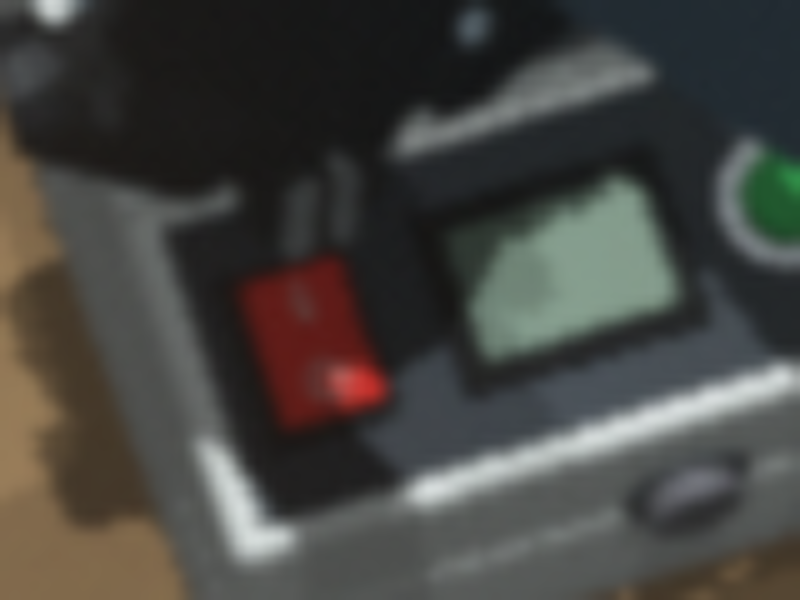

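The fingers are centred over the rocker's width and will land with their front edge at the pivot, about row 340 here. I'll shift 2 mm farther back and press.

servo_tool --targets '[{"ax": 0, "ay": 0, "az": 0, "tx": -0.3, "ty": 0, "tz": 1.5, "fingers": 0}, {"ax": 0, "ay": 0, "az": 0, "tx": 0, "ty": 0, "tz": 1.0, "fingers": 0}, {"ax": 0, "ay": 0, "az": 0, "tx": 0, "ty": 0, "tz": 0.5, "fingers": 0}, {"ax": 0, "ay": 0, "az": 0, "tx": 0, "ty": 0, "tz": 0.5, "fingers": 0}, {"ax": 0, "ay": 0, "az": 0, "tx": 0, "ty": 0, "tz": 0, "fingers": 0}]'

```text
time: 9.65
tool_pos: [0.482, 0.1403, 0.0867]
eef_rot: [3.141, 0.003, 2.868]
ft_force: [0.5, -1.4, 7.4]
gripper_width: -0.0
```

```bash
python3 st.py
```

```text
t 9.65 L [0.4263 0.265  0.0867] rpy [3.141  0.0034 2.8684] F_L [ 0.9 -1.2  7.4] w -0.0 q [ 0.05  0.16  1.89 -0.    1.09 -1.25]
```

servo_tool --targets '[{"ax": 0, "ay": 0, "az": 0, "tx": 0, "ty": 0, "tz": 0.4, "fingers": 0}, {"ax": 0, "ay": 0, "az": 0, "tx": 0, "ty": 0, "tz": 0.3, "fingers": 0}, {"ax": 0, "ay": 0, "az": 0, "tx": 0, "ty": 0, "tz": 0, "fingers": 0}]'

```text
time: 10.02
tool_pos: [0.4827, 0.1404, 0.0855]
eef_rot: [3.142, 0.004, 2.87]
ft_force: [-21.2, -4.5, 58.2]
gripper_width: -0.0001
```

```bash
python3 st.py
```

```text
t 10.03 L [0.4269 0.2653 0.0855] rpy [3.1415 0.0042 2.8695] F_L [-19.2 -10.   58.2] w -0.0001 q [ 0.05  0.16  1.89 -0.    1.08 -1.25]
```

That was hard contact at 58 N, so the rocker is at its stop. I'll lift straight off and look.

servo_tool --targets '[{"ax": 0, "ay": 0, "az": 0, "tx": 0, "ty": 0, "tz": -1.5, "fingers": 0}, {"ax": 0, "ay": 0, "az": 0, "tx": 0, "ty": 0, "tz": -3, "fingers": 0}, {"ax": 0, "ay": 0, "az": 0, "tx": 2, "ty": -3, "tz": -3, "fingers": 0}, {"ax": 0, "ay": 0, "az": 0, "tx": 0, "ty": -5, "tz": -2, "fingers": 0}, {"ax": 0, "ay": -6, "az": 0, "tx": 0, "ty": -4, "tz": 0, "fingers": 0}, {"ax": 0, "ay": -6, "az": 0, "tx": 0, "ty": -3, "tz": 0, "fingers": 0}, {"ax": 0, "ay": 0, "az": 0, "tx": 0, "ty": 0, "tz": 0, "fingers": 0}]'

```text
time: 10.9
tool_pos: [0.4185, 0.0008, 0.1724]
eef_rot: [-3.142, 0.209, 2.866]
ft_force: [-0.6, -0.4, -0.2]
gripper_width: 0.0003
```

```bash
python3 st.py; python3 prof.py 8
python3 - <<'E'
from h import *
R=np.array([[np.cos(-.273),-np.sin(-.273),0],[np.sin(-.273),np.cos(-.273),0],[0,0,1]])
ims=[]
for t in("0","8"):
  c=load("side"+t);ims.append(cv2.resize(c["img"][205:265,270:350,::-1],None,fx=5,fy=5,interpolation=cv2.INTER_CUBIC))
  for n in("side","top"):
    c=load(n+t); H,S,V=cv2.split(cv2.cvtColor(c["img"],cv2.COLOR_RGB2HSV)); m=((H<8)|(H>172))&(S>120)&(V>60)
    r=np.zeros_like(m); 
    if n=="side": r[220:260,285:320]=1
    else: r[220:250,250:280]=1
    ys,xs=np.where(m&r); 
    if len(xs)<30: print(t,n,"hidden");continue
    L=depth(c,np.c_[xs,ys])@R; L=L[(L[:,2]<.14)]
    far=L[(L[:,0]>.416)];near=L[L[:,0]<.404]; ang=np.polyfit(L[:,0],L[:,2],1)[0]
    print(t,n,"far z",np.median(far[:,2]),"near z",np.median(near[:,2]),"slope",np.arctan(ang),"centre",L.mean(0))
cv2.imwrite("pics/z8.png",np.hstack(ims))
E
```

```text
t 10.9 L [0.4027 0.1136 0.1724] rpy [-3.1416  0.2092  2.8657] F_L [-0.4 -0.6 -0.2] w 0.0003 q [-0.29 -0.34  2.17  0.    1.1  -1.58]
side 0.105: 0.38 0.0948; 0.44 0.1061; 0.46 0.1259; 0.48 0.1274; 0.5 0.1271; 0.53 0.1272; 0.56 0.1268; 0.59 0.1266; 0.61 0.1262; 
side 0.14: 0.38 0.0948; 0.44 0.1058; 0.46 0.1251; 0.48 0.1275; 0.5 0.1281; 0.53 0.1278; 0.56 0.1279; 0.59 0.1266; 0.61 0.1263; 
side 0.18: 0.38 0.0923; 0.44 0.1066; 0.46 0.1257; 0.48 0.1279; 0.5 0.128; 0.53 0.1282; 0.56 0.1278; 0.59 0.1282; 0.61 0.1264; 
side 0.23: 0.38 0.0902; 0.44 0.1062; 0.46 0.1246; 0.48 0.1274; 0.5 0.1281; 0.53 0.1272; 0.56 0.1274; 0.59 0.1267; 0.61 0.126; 
side 0.26: 0.38 0.0833; 0.44 0.1057; 0.46 0.124; 0.48 0.1268; 0.5 0.1261; 0.53 0.1264; 0.56 0.1257; 0.59 0.1261; 0.61 0.1253; 
top 0.105: 0.38 None; 0.44 0.1089; 0.46 0.1272; 0.48 0.129; 0.5 0.13; 0.53 0.1295; 0.56 0.129; 0.59 0.1285; 0.61 0.1268; 
top 0.14: 0.38 None; 0.44 0.1081; 0.46 0.1271; 0.48 0.1301; 0.5 0.1305; 0.53 0.1298; 0.56 0.13; 0.59 0.1296; 0.61 0.1284; 
top 0.18: 0.38 0.0954; 0.44 0.1083; 0.46 0.1269; 0.48 0.1304; 0.5 0.1303; 0.53 0.1305; 0.56 0.1307; 0.59 0.1291; 0.61 0.1286; 
top 0.23: 0.38 0.0943; 0.44 0.1087; 0.46 0.1269; 0.48 0.1304; 0.5 0.1301; 0.53 0.1302; 0.56 0.1301; 0.59 0.1295; 0.61 0.1284; 
top 0.26: 0.38 0.0948; 0.44 0.1083; 0.46 0.1263; 0.48 0.1298; 0.5 0.1294; 0.53 0.129; 0.56 0.1288; 0.59 0.1285; 0.61 0.1265; 
0 side far z 0.11314365552687566 near z 0.10613213882984218 slope 0.2878824070639944 centre [0.40823976 0.26491754 0.10890134]
0 top far z 0.115802325285145 near z 0.10800740812743415 slope 0.32309652438627123 centre [0.41039923 0.26584284 0.11102675]
8 side far z 0.1104335059990309 near z 0.10969518726048755 slope 0.054112708190885726 centre [0.40959313 0.26524598 0.10945684]
8 top far z 0.11277658343474117 near z 0.11145683882865076 slope 0.11476524806944542 centre [0.41191708 0.26592265 0.11125672]
```

View pics/z8.png

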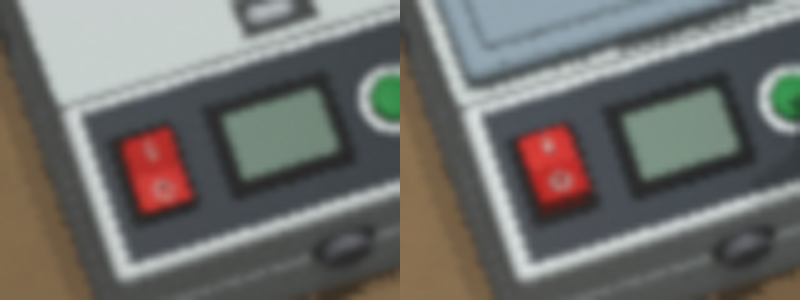

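View pics/top_8.png

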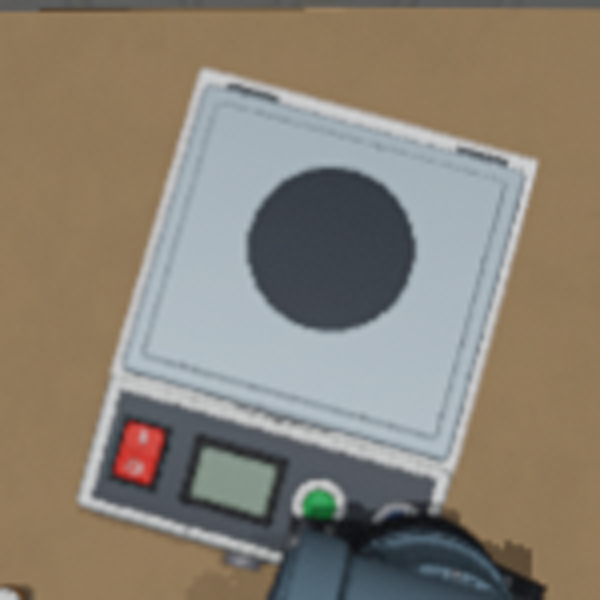

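The rocker is on: its near half is up about 3.5 mm with the front skirt now visible, and its far half is down about 3 mm. The lid is still flat at about 0.129. Next I'll check the real fingertip with the tool tilted, relative to the blue key, and whether the machine has shifted.

Run:
```python
from h import *
from cell import get_state
R=np.array([[np.cos(-.273),-np.sin(-.273),0],[np.sin(-.273),np.cos(-.273),0],[0,0,1]])
p=get_state()["tool_pos"]; pl=R.T@p
c=load("side8")
for n in("side","top"):
  for t in("0","8"):
    q=load(n+t);H,S,V=cv2.split(cv2.cvtColor(q["img"],cv2.COLOR_RGB2HSV));m=(H>45)&(H<85)&(S>80);r=np.zeros_like(m)
    if n=="side": r[212:235,338:358]=1
    else: r[236:256,300:318]=1
    ys,xs=np.where(m&r); print(n,t,"green",len(xs),xs.mean(),ys.mean())
a=.209; ez=np.array([np.sin(a),0,-np.cos(a)]); ex=np.array([-np.cos(a),0,-np.sin(a)]); ey=np.array([0,1,0])
yy,xx=np.mgrid[120:270,320:420]; L=depth(c,np.c_[xx.ravel(),yy.ravel()])@R-pl
T=np.c_[L@ex,L@ey,L@ez]
m=(abs(T[:,0])<.03)&(abs(T[:,1])<.03)&(T[:,2]>-.06)&(T[:,2]<.03)
for z in np.arange(-.06,.03,.005):
    s=m&(T[:,2]>z)&(T[:,2]<=z+.005)
    if s.any(): print(z.round(3),s.sum(),T[s].min(0).round(3),T[s].max(0).round(3))
print(proj(c,p))
cv2.imwrite("pics/z9.png",cv2.resize(c["img"][170:250,320:420,::-1],None,fx=7,fy=7,interpolation=cv2.INTER_CUBIC))
```

```text
side 0 green 60 348.4 224.06666666666666
side 8 green 60 348.4 224.06666666666666
top 0 green 51 309.3529411764706 246.33333333333334
top 8 green 51 309.29411764705884 246.19607843137254
-0.06 4 [ 0.01  -0.008 -0.058] [ 0.014  0.007 -0.055]
-0.055 6 [ 0.009 -0.005 -0.055] [ 0.014  0.011 -0.05 ]
-0.05 6 [ 0.011 -0.006 -0.049] [ 0.014  0.004 -0.045]
-0.045 10 [ 0.009 -0.009 -0.045] [ 0.014  0.009 -0.041]
-0.04 7 [ 0.009 -0.008 -0.039] [ 0.014  0.006 -0.036]
-0.035 6 [ 0.009 -0.007 -0.035] [ 0.014  0.01  -0.033]
-0.03 3 [ 0.01  -0.002 -0.03 ] [ 0.013  0.005 -0.028]
[[374.05798264 203.65498063]]
```

View pics/z9.png

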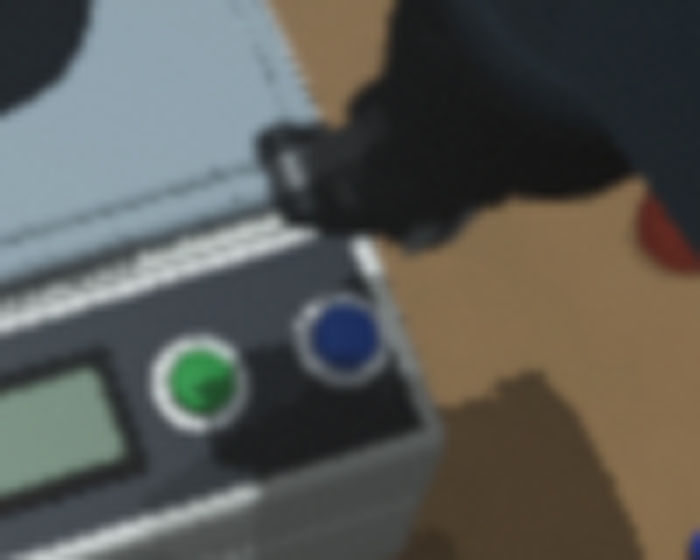

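The machine hasn't been shoved: the green key is at the same pixels as at the start. The tip offset of about 27 mm runs along tool z. I'll align (tx 0.75, ty 0.1) and go down along the tool axis towards the blue key, 8.9 cm away.

servo_tool --targets '[{"ax": 0, "ay": 0, "az": 0, "tx": 0.75, "ty": 0.1, "tz": 2, "fingers": 0}, {"ax": 0, "ay": 0, "az": 0, "tx": 0, "ty": 0, "tz": 3, "fingers": 0}, {"ax": 0, "ay": 0, "az": 0, "tx": 0, "ty": 0, "tz": 2, "fingers": 0}, {"ax": 0, "ay": 0, "az": 0, "tx": 0, "ty": 0, "tz": 0, "fingers": 0}, {"ax": 0, "ay": 0, "az": 0, "tx": 0, "ty": 0, "tz": 0, "fingers": 0}]'

```text
time: 11.62
tool_pos: [0.4285, 0.0008, 0.1039]
eef_rot: [3.141, 0.209, 2.869]
ft_force: [-0.2, 0.7, -0.6]
gripper_width: 0.0001
```

```bash
python3 st.py; python3 prof.py 9 >/dev/null
python3 - <<'E'
from h import *
from cell import get_state
R=np.array([[np.cos(-.273),-np.sin(-.273),0],[np.sin(-.273),np.cos(-.273),0],[0,0,1]])
pl=R.T@get_state()["tool_pos"]; a=.21
ez=np.array([np.sin(a),0,-np.cos(a)]); ex=np.array([-np.cos(a),0,-np.sin(a)])
d=np.array([.4085,.1146,.109])-(pl-.0265*ez); print("to key: tx,ty,tz cm",(100*np.array([d@ex,d[1],d@ez])).round(2))
c=load("side9")
cv2.imwrite("pics/z10.png",cv2.resize(c["img"][190:250,330:400,::-1],None,fx=9,fy=9,interpolation=cv2.INTER_CUBIC))
E
```

```text
t 11.62 L [0.4124 0.1163 0.1039] rpy [3.1414 0.2094 2.8693] F_L [-0.4  0.6 -0.6] w 0.0001 q [-0.28 -0.2   2.22  0.    0.91 -1.58]
to key: tx,ty,tz cm [ 0.31 -0.15  2.1 ]
```

View pics/z10.png

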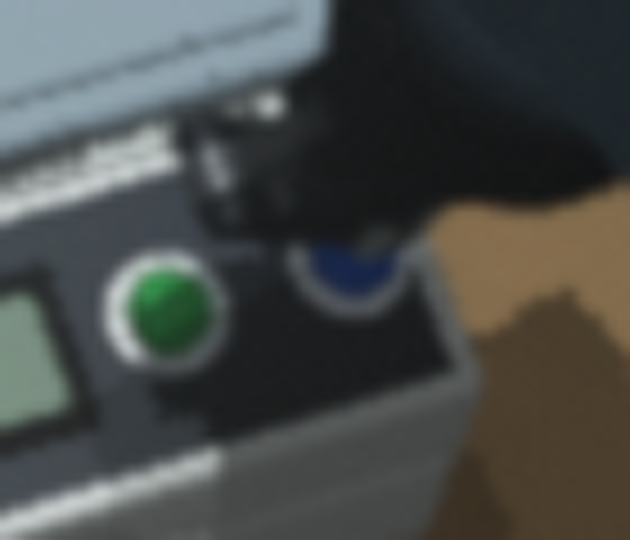

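The tips are 2.1 cm above the key. I'll correct tx by 0.3 and press in small steps while watching the force.

servo_tool --targets '[{"ax": 0, "ay": 0, "az": 0, "tx": 0.3, "ty": 0, "tz": 1.0, "fingers": 0}, {"ax": 0, "ay": 0, "az": 0, "tx": 0, "ty": 0, "tz": 0.7, "fingers": 0}, {"ax": 0, "ay": 0, "az": 0, "tx": 0, "ty": 0, "tz": 0.4, "fingers": 0}, {"ax": 0, "ay": 0, "az": 0, "tx": 0, "ty": 0, "tz": 0, "fingers": 0}]'

```text
time: 12.22
tool_pos: [0.4287, 0.0002, 0.0817]
eef_rot: [3.142, 0.208, 2.868]
ft_force: [-2.2, 0.2, 1.5]
gripper_width: 0.0003
```

servo_tool --targets '[{"ax": 0, "ay": 0, "az": 0, "tx": 0, "ty": 0, "tz": 0.2, "fingers": 0}, {"ax": 0, "ay": 0, "az": 0, "tx": 0, "ty": 0, "tz": 0, "fingers": 0}]'

```text
time: 12.48
tool_pos: [0.4294, -0.0, 0.0801]
eef_rot: [-3.142, 0.209, 2.868]
ft_force: [-1.5, 0.7, 1.8]
gripper_width: -0.0002
```

servo_tool --targets '[{"ax": 0, "ay": 0, "az": 0, "tx": 0, "ty": 0, "tz": 0.15, "fingers": 0}, {"ax": 0, "ay": 0, "az": 0, "tx": 0, "ty": 0, "tz": 0, "fingers": 0}]'

```text
time: 12.72
tool_pos: [0.4297, -0.0001, 0.0789]
eef_rot: [-3.141, 0.209, 2.869]
ft_force: [-6.3, 1.4, 6.1]
gripper_width: -0.0003
```

servo_tool --targets '[{"ax": 0, "ay": 0, "az": 0, "tx": 0, "ty": 0, "tz": 0.15, "fingers": 0}, {"ax": 0, "ay": 0, "az": 0, "tx": 0, "ty": 0, "tz": 0, "fingers": 0}]'

```text
time: 12.98
tool_pos: [0.4299, -0.0002, 0.0785]
eef_rot: [-3.141, 0.208, 2.869]
ft_force: [-15.7, 2.8, 24.2]
gripper_width: -0.0004
```

```bash
python3 st.py; python3 prof.py 10
python3 - <<'E'
from h import *
c=load("side10")
cv2.imwrite("pics/z11.png",cv2.resize(c["img"][190:250,330:400,::-1],None,fx=9,fy=9,interpolation=cv2.INTER_CUBIC))
E
```

```text
t 12.97 L [0.414  0.1158 0.0785] rpy [-3.141   0.2084  2.8692] F_L [-15.9  -1.5  24.2] w -0.0004 q [-0.28 -0.14  2.23  0.    0.84 -1.58]
side 0.105: 0.38 0.0929; 0.44 0.106; 0.46 0.1263; 0.48 0.1276; 0.5 0.1277; 0.53 0.1272; 0.56 0.1274; 0.59 0.1266; 0.61 0.1261; 
side 0.14: 0.38 0.1923; 0.44 0.107; 0.46 0.1255; 0.48 0.1277; 0.5 0.1275; 0.53 0.1279; 0.56 0.1273; 0.59 0.1272; 0.61 0.1258; 
side 0.18: 0.38 0.0923; 0.44 0.1059; 0.46 0.1251; 0.48 0.1281; 0.5 0.1281; 0.53 0.1278; 0.56 0.1278; 0.59 0.1276; 0.61 0.1265; 
side 0.23: 0.38 0.0905; 0.44 0.1061; 0.46 0.125; 0.48 0.1278; 0.5 0.1275; 0.53 0.1277; 0.56 0.127; 0.59 0.1265; 0.61 0.1257; 
side 0.26: 0.38 0.0872; 0.44 0.1061; 0.46 0.1239; 0.48 0.1266; 0.5 0.1266; 0.53 0.1264; 0.56 0.1258; 0.59 0.1262; 0.61 0.1251; 
top 0.105: 0.38 None; 0.44 0.1087; 0.46 0.1272; 0.48 0.1296; 0.5 0.1297; 0.53 0.1292; 0.56 0.1293; 0.59 0.1288; 0.61 0.1273; 
top 0.14: 0.38 0.2914; 0.44 0.1093; 0.46 0.1275; 0.48 0.13; 0.5 0.1302; 0.53 0.1299; 0.56 0.1299; 0.59 0.1295; 0.61 0.128; 
top 0.18: 0.38 0.0951; 0.44 0.1085; 0.46 0.1272; 0.48 0.1304; 0.5 0.1303; 0.53 0.1307; 0.56 0.13; 0.59 0.1298; 0.61 0.128; 
top 0.23: 0.38 0.0943; 0.44 0.1083; 0.46 0.1265; 0.48 0.1305; 0.5 0.1298; 0.53 0.1303; 0.56 0.1298; 0.59 0.1296; 0.61 0.1287; 
top 0.26: 0.38 0.0944; 0.44 0.1084; 0.46 0.1268; 0.48 0.1291; 0.5 0.1296; 0.53 0.1292; 0.56 0.1288; 0.59 0.1285; 0.61 0.1273;
```

View pics/z11.png

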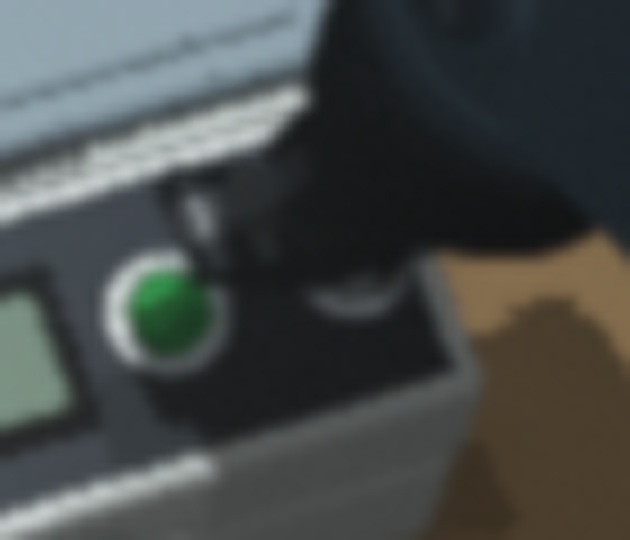

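Bottomed: the force rose sharply to about 29 N with the tip at z≈0.1044, against 0.105 expected for a key that is fully down. I'll relieve the sideways component slightly, then check the green key, the lid, the rocker and the loose items.

servo_tool --targets '[{"ax": 0, "ay": 0, "az": 0, "tx": 0.1, "ty": 0, "tz": 0, "fingers": 0}, {"ax": 0, "ay": 0, "az": 0, "tx": 0, "ty": 0, "tz": 0, "fingers": 0}, {"ax": 0, "ay": 0, "az": 0, "tx": 0, "ty": 0, "tz": 0, "fingers": 0}]'

```text
time: 13.45
tool_pos: [0.4299, -0.0002, 0.0786]
eef_rot: [-3.141, 0.211, 2.869]
ft_force: [-11.7, 2.5, 21.4]
gripper_width: 0.0001
```

```bash
python3 st.py; python3 prof.py 11 | grep -E "0.23"; python3 st.py
python3 - <<'E'
from h import *
R=np.array([[np.cos(-.273),-np.sin(-.273),0],[np.sin(-.273),np.cos(-.273),0],[0,0,1]])
for n in("side","top"):
  for t in("0","9","11"):
    q=load(n+t);H,S,V=cv2.split(cv2.cvtColor(q["img"],cv2.COLOR_RGB2HSV));m=(H>45)&(H<85)&(S>80);r=np.zeros_like(m)
    if n=="side": r[212:235,338:358]=1
    else: r[236:256,300:318]=1
    ys,xs=np.where(m&r)
    print(n,t,"green",len(xs),xs.mean() if len(xs) else 0,ys.mean() if len(xs) else 0, np.median((depth(q,np.c_[xs,ys])),0) if len(xs) else 0)
    m=((H<8)|(H>172))&(S>120)&(V>60);r[:]=0
    if n=="side": r[220:260,285:320]=1
    else: r[220:250,250:280]=1
    ys,xs=np.where(m&r);L=depth(q,np.c_[xs,ys])@R;L=L[L[:,2]<.14]
    if len(L)>30: print("   rocker slope",np.arctan(np.polyfit(L[:,0],L[:,2],1)[0]))
# lowest gripper points near green key
q=load("side11");yy,xx=np.mgrid[190:240,335:400];L=depth(q,np.c_[xx.ravel(),yy.ravel()])@R
m=(L[:,1]>.13)&(L[:,1]<.19)&(L[:,2]>.118)&(L[:,0]<.448); print("gripper min z over green",np.sort(L[m,2])[:5])
a=load("top0")["img"];b=load("top11")["img"]; cv2.imwrite("pics/cmp.png",np.hstack([a[110:340,140:540,::-1],b[110:340,140:540,::-1]]))
E
```

```text
t 13.45 L [0.414  0.1158 0.0786] rpy [-3.1411  0.2108  2.869 ] F_L [-12.   -0.8  21.4] w 0.0001 q [-0.28 -0.14  2.24  0.    0.84 -1.58]
side 0.23: 0.38 0.0913; 0.44 0.1059; 0.46 0.1247; 0.48 0.1283; 0.5 0.1278; 0.53 0.1271; 0.56 0.1274; 0.59 0.1265; 0.61 0.1259; 
top 0.23: 0.38 0.0957; 0.44 0.1087; 0.46 0.1264; 0.48 0.1302; 0.5 0.1299; 0.53 0.1299; 0.56 0.1297; 0.59 0.1294; 0.61 0.1283; 
t 13.55 L [0.414  0.1158 0.0786] rpy [-3.1412  0.2108  2.869 ] F_L [-10.7  -1.   20.6] w -0.0002 q [-0.28 -0.14  2.24  0.    0.84 -1.58]
side 0 green 60 348.4 224.06666666666666 [0.43590911 0.04451186 0.10722887]
   rocker slope 0.2878824070639944
side 9 green 59 348.47457627118644 224.0677966101695 [0.43594282 0.04500213 0.10748713]
   rocker slope 0.040371943656409365
side 11 green 61 348.55737704918033 223.95081967213116 [0.43599461 0.04505076 0.10711725]
   rocker slope 0.040362404082466115
top 0 green 51 309.3529411764706 246.33333333333334 [0.43825797 0.04503478 0.10986891]
   rocker slope 0.32309652438627123
top 9 green 32 309.65625 245.0625 [0.44045239 0.04510908 0.11276783]
   rocker slope 0.13207406209028563
top 11 green 32 309.65625 245.0625 [0.4405626  0.0450692  0.11130347]
   rocker slope 0.1665860141059845
gripper min z over green [0.12502493 0.14553606 0.14681372 0.14882476 0.15184884]
```

View pics/cmp.png

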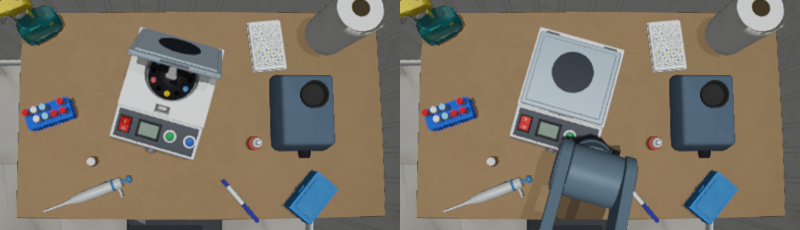

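The lid is shut, the rocker is on, the green key is untouched with the gripper about 30 mm above it, and the rack, vial and dropper are where they were. The blue key is bottomed and held with about 21 N. I'll hand in now.

```bash
python3 -c "
from cell import sign_off
print(sign_off())"; python3 st.py
```

```text
the job is handed in; nothing more can be done
None
the job is handed in; nothing more can be done
```

I closed the lid, then switched the red rocker on, then pressed the blue key fully down. I handed the job in at about 13.6 s with the fingers still holding the key.

**Last checks**
- **Lid:** it stays shut by itself, flat at 0.127–0.130 m from hinge to front (0.129 expected).
- **Rocker:** it is on. Its near half is up about 3.5 mm, its far half is down about 3 mm, and it stayed that way after release.
- **Blue key:** it is at its stop, with the tip at 0.1044 m (about 0.105 expected) and a steady push of about 21 N. I judged this from force and height, because the fingers hide the key.
- **Green key and machine:** in the side view the green key is at its starting pixels and height, so it was not pressed and the machine was not shoved. In the last top views the arm partly covers it.
- **Rack and bottles:** they look unmoved in the before and after top views.

**What went wrong or disagreed**
- **Tool position:** the real fingertips end about 26 mm behind the reported TCP. My first push on the lid therefore caught its front edge and I had to redo it. I allowed for the offset from then on.
- **Lid over-push:** while I pressed with 11 N, the lid went slightly past flat. It came back to flat when released.
- **Rocker force:** the fingertips briefly reached about 62 N (58 N of it vertical) against the rocker's end stop. That is below the 120 N wrist limit.

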